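Draw out the bench-pin board to the gauge and hold it

TASK

Set the sawing board: turn the two clamp knobs on the stand fully open to their stops, first the one nearer the board's slotted nose, then the rear one. Then slide the board outward along its channel by the wooden pull block at its tail, without lifting it off the stand, until its nose end is level with the gauge's brass pointer. The board is nose-heavy and will tip there, so finish while still holding its tail, with the board lying level and still on the stand; leave the other things on the bench alone.

Things in the scene. Friction and masses are not known exactly. Their poses are not given: they have to be found in the camera images.
- stand: Fixed wooden stand, 200 x 180 mm; origin at the centre of its underside, z up, +x = outward (the way the board slides, roughly the bench's +y). Deck 50 mm high; a 68 mm wide channel for the board runs along x over its full length between two 56 mm wide fences, tops 68 mm up. Front clamp knob at (75, 56) mm, rear one at (-5, -56) mm in this frame.
- board: Loose wooden board 280 x 64 x 16 mm, 0.4 to 0.6 kg, in the stand's channel (2 mm play each side), underside 50 mm up; origin at the centre of its underside, +x to the nose. A flush steel plate puts its centre of mass 32 mm ahead of the origin. Two pins 10 mm high on top, at (60, 12) and (-20, -12) mm, are stopped by the shut clamps' arms: open both before sliding.
- board_nose (a point): Middle of the board's nose end (between the tips of its two prongs; the slot there is 20 mm wide, 32 mm deep), 140 mm ahead of the board's origin, at half thickness. With the nose at the gauge the board tips unless its tail is held.
- board_pull (a point): Centre of the top of the pull block: a square wooden post 18 x 18 mm, sides parallel to the board, 36 mm high above the board's top (its top 102 mm above the bench), fixed to the board 122 mm behind its origin. Grip it from above across either pair of faces.
- clamp_front (a joint): Front clamp knob (nearer the nose), rad: 0 = shut, its flat steel arm lying square across the board; 1.4 = open, at its end stop, the arm pointing back along the stand. Opens CLOCKWISE seen from above. Starts at 0 to 0.2; friction about 0.05 N m, stays where left.
- clamp_front_top (a point): Centre of the top of the front knob's grip, on its vertical turning axis, 106 mm above the bench. The grip is an upright bar 34 mm long, 10 mm thick, 28 mm high, its length along the arm; at joint 0 both lie along the stand's y. The arm below it is 14 mm wide, reaches 50 mm from the axis, top 75 mm above the bench.
- clamp_rear (a joint): Rear clamp knob, rad: 0 = shut, arm across the board; 1.4 = open, at its end stop, the arm pointing back along the stand. Opens COUNTER-CLOCKWISE seen from above. Starts at 0 to 0.2; friction about 0.05 N m, stays where left.
- clamp_rear_top (a point): Centre of the top of the rear knob's grip, on its vertical turning axis, 106 mm above the bench; same shape as the front one, at joint 0 bar and arm along the stand's y.
- gauge_tip (a point): Tip of the gauge's brass pointer, 60 mm above the bench: a blade 4 mm thick, 12 mm high, on a steel post fixed to the bench on the stand's -y side. It points square at the board's path, its tip some 10 mm clear of the board's side. Axes parallel to the stand's; the nose end is to come level with the blade along x, 120 to 185 mm from the start.
- bench_block: Bystander: loose steel block 75 x 75 x 20 mm on the bench under the board's path. Origin at the centre of its underside.
- hammer: Bystander: hammer, about 300 mm long, lying near the board's tail, handle towards the robot.
- punch_a: Bystander: loose steel punch 65 x 10 x 10 mm lying beyond the stand.
- punch_b: Bystander: loose steel punch 65 x 10 x 10 mm lying beyond the stand.
- marker: Bystander: marker pen about 130 mm long lying on the bench.
- punch_jar: Bystander: clear open jar, 76 mm across, 70 mm high.
There are look-alikes about, which are no part of the job. What is shaped like the part that bears gauge_tip but orange is not meant.

How it is judged (in metres and radians):
On the way, in this order (a step that is already met when the one before it is completed fails the run):
1. the front clamp knob is turned open to its stop (value of joint clamp_front above 1.25 rad), for 0.1 s.
2. the rear clamp knob is open as well (value of joint each of clamp_front, clamp_rear above 1.25 rad), for 0.1 s.
3. the board is drawn out to the gauge, level on the stand and held (x of board_nose in the frame of gauge_tip between -0.006 and 0.006 m and angle between board's own z axis and vertical below 0.04 rad and z of board in the frame of stand between 0.046 and 0.055 m and contact force between the fingers and board above 1 N and contact force between board and stand above 0.3 N), for 0.2 s.
At the end, for the whole second after the job is handed in: Both clamps within 0.15 rad of their open stops; the board's nose end level with the pointer within 6 mm along the slide; the board level within 0.04 rad, still, resting on the stand's deck (underside 46 to 55 mm up, pressing on it) and held by the fingers (more than 1 N) (all of step 2 and all of step 3 and linear speed of board below 0.02 m/s); the arm keeps its last pose, push and grip.
It fails at once if the board tips by more than 0.15 rad (angle between board's own z axis and vertical above 0.15 rad).
It fails at once if the board is lifted more than 15 mm off the stand (z of board in the frame of stand above 0.065 m).
It fails at once if a bystander is moved by more than 30 mm (distance of any of bench_block, hammer, punch_a, punch_b, marker, punch_jar from where it was at the start of the episode above 0.03 m).
It also fails if it takes over 51 s, if anything falls off the work surface, if the arm or the gripper's body presses on something with over 40 N, if the wrist force passes 120 N, or if a joint passes its speed limit or range.

ROBOT

A 6-joint arm with a two-finger parallel gripper is mounted at the origin on the work surface. World frame = base frame: x ahead of the robot, y to its left, z up, the work surface at z = 0. Lengths are in m, angles in degrees, forces in N, time in s.
With the tool pointing down it reaches from about 0.275 to 0.725 m from the base axis. Payload 15.9 kg.
Tool frame: the origin (TCP) lies at the very end of the fingers, on their centre line; the grasp point (between the pads) lies grip_point_offset behind it (grip_point_offset is the distance from the TCP to the grasp point, in m); z points along the fingers, y is the line along which they close (so a half turn about z gives the same grasp; the last joint's range is limited). The gripper opens to 85 mm and grips with 20 to 120 N. Pads are 22 mm wide; open, the fingers measure 114 mm over their backs; the gripper's body (76 mm by 85 mm) begins 54 mm behind the grasp point. The pads swing forward as they close: fully open they stand 13 mm farther back than shut.
Start: joints at [-68.411, 12.198, -1.971, 75.831, 0, 90], TCP at [0.184, -0.465, 0.209] pointing down, gripper open.
Joint ranges: [-170.91, 170.91], [-42.67, 98.43], [-65.05, 77.54], [-120.47, 116.71], [-90, 82.35], [-180, 180]. Speed limits (degrees/s): [108.29, 108.29, 136.94, 147.25, 180, 180].

INTERFACE

Orientations are given as a 3x3 rotation matrix whose columns are the frame's x, y, z axes.
In Python, from plant import * gives the robot as it stands.
- The arm moves only by the tool arm_command, never from a script. Its argument "increments" is text: rows parted by semicolons, each of 7 numbers parted by spaces: the shift along the tool's x, y, z in m, then the turn, a rotation vector about the tool's x, y, z in rad, then the opening, from 0 (shut) to 1 (fully open). A call has 1 to 8 rows; each row shifts and turns the commanded pose from where the row before left it, along the tool's axes as they then stand; what a row does not reach is not made up. A row lasts 1/8 s, in which the tool goes at most 62.5 mm and 10.7 degrees, less where a joint would pass 70% of its speed; a pose out of reach is approached as far as the arm can. A call with a gripper value outside its range is refused whole. The fingers move at their own pace and stop on an object; "squeeze" is the grip in N (left out, the last holds). Time passes only in rows, so rows that do not move let the fingers close. It gives the time, the measured TCP pose, the force, the opening and the grip force at its end, in the units of the state.
- state(): the state, without advancing time (a new reading comes with each control period).
- grab_frame(name): name is "scene" or "side" or "wrist"; returns a dict with "image" (420x560x3 uint8, red, green, blue), "range_z" (420x560 float32, m along the optical axis (not along the pixel's ray), 0 where there is no reading), "fx", "fy", "cx", "cy" (pixels), "dist_coeffs" ([k1, k2, p1, p2, k3] as OpenCV has them; the pictures are not rectified), "world_to_cam" (4x4, takes a point from world to camera coordinates). Camera axes: x right, y down, z forward; pixel columns grow to the right and rows downward; lengths in m; the calibration is good to about 2 mm. A picture is of the moment at which its call begins.
- hand_in(): hands the job in; it is judged then, once.
Trained networks look in a picture, given as the dict that the camera call returned (one of the last four; its "shot" number tells which), for a name from the list of things; names that differ only in an ending like _2 or _b are one class to them, and where a whole thing is asked for, a point or a joint stands for the part that bears it (a point fixed in the world has none). Each returns a list of dicts, best first, with "confidence" (0 to 1); they miss things now and then, are a little off and sometimes report something else, mostly with a low value. They report only what shows in the picture. A call takes as long as a camera call. They do not tell look-alikes from the thing itself.
- spot_in(name, picture): "uv" ([column, row] in pixels, amid what is visible of it).
- silhouettes(name, picture): "region" (420x560 bool, what is visible of it) and "uv" ([column, row] in pixels, amid what is visible of it).
- tip_of(name, picture): "uv" ([column, row] in pixels: a listed point, or the origin of a listed thing).
The state is a dict: "time": time; "q": joint angles; "qvel": joint speeds; "tau": joint torques, N m; "eef_pos": TCP position; "orientation": TCP orientation; "wrist_force": force on the tool from outside, world axes, zero at the start; "ft_torque": the same for the moment, N m; "gripper_width": finger opening in m; "grasp_force": force on a finger pad.
Only numpy, scipy, OpenCV 4.12 (cv2) and the standard library are available. Lean on these libraries where they do the work, as an engineer would, in place of code of your own. Each camera call takes 0.05 s, during which the arm holds its last target. There are 200 camera calls.

## Working session

There is one attempt and no reset: what is moved stays moved. The work goes in short steps, Python scripts to look and compute and a tool call to move; the robot and the scene stay as the last step left them, time stands still between calls to the robot, and variables do not carry over. Pictures are saved under pics/ and viewed, at most 10 in all, crops included, and the job is handed in when it is done.

Besides the shell and the picture viewer there is one more tool, called as name(argument=value, ...), one argument or row to a line, values as JSON. arm_command: Moves the arm, as the interface text tells. Its arguments: {"type":"object","properties":{"increments":{"type":"string"},"squeeze":{"type":"number"}},"required":["increments"]}

```bash
mkdir -p pics
cat > h.py <<'E'
from plant import *
import numpy as np, cv2
def ray(p,uv):
    K=np.array([[p['fx'],0,p['cx']],[0,p['fy'],p['cy']],[0,0,1]])
    n=cv2.undistortPoints(np.array([[uv]],float),K,np.array(p['dist_coeffs'],float))[0,0]
    M=np.linalg.inv(np.array(p['world_to_cam']));return M[:3,3],M[:3,:3]@np.array([n[0],n[1],1])
def at_z(p,uv,z):
    o,d=ray(p,uv);return o+d*(z-o[2])/d[2]
def at_depth(p,uv):
    o,d=ray(p,uv);return o+d*p['range_z'][int(round(uv[1])),int(round(uv[0]))]
def save(p,n,box=None,s=1):
    im=p['image'][...,::-1]
    if box: im=im[box[1]:box[3],box[0]:box[2]]
    cv2.imwrite('pics/'+n,cv2.resize(im,None,fx=s,fy=s,interpolation=cv2.INTER_CUBIC))
E
python3 - <<'E'
from h import *
np.set_printoptions(precision=4,suppress=True)
Z=dict(clamp_front_top=.106,clamp_rear_top=.106,board_pull=.102,gauge_tip=.060,board_nose=.058)
for c in ('scene','side'):
    p=grab_frame(c);save(p,c+'.png')
    for n,z in Z.items():
        for r in tip_of(n,p)[:3]: print(c,n,np.round(r['uv'],1),round(r['confidence'],2),at_z(p,r['uv'],z))
print(state())
E
```

```text
scene clamp_front_top [258.4 282.2] 0.53 [ 0.7003 -0.0752  0.106 ]
scene clamp_front_top [260.1 187.8] 0.46 [0.4722 0.1014 0.106 ]
scene clamp_front_top [322.4 185.1] 0.44 [0.5776 0.2485 0.106 ]
scene clamp_rear_top [266.4 226.6] 0.7 [0.5859 0.0375 0.106 ]
scene board_pull [200.8 253.1] 0.57 [ 0.5399 -0.1451  0.102 ]
scene gauge_tip [322.6 187.7] 0.86 [0.5632 0.2678 0.06  ]
scene gauge_tip [396.2 141.3] 0.67 [0.5754 0.5865 0.06  ]
scene gauge_tip [351.  224.3] 0.63 [0.7096 0.2459 0.06  ]
scene board_nose [277.6 204.2] 0.85 [0.5236 0.1248 0.058 ]
side clamp_front_top [183.9 284. ] 0.59 [0.5577 0.5059 0.106 ]
side clamp_front_top [304.8 217. ] 0.54 [0.4676 0.1095 0.106 ]
side clamp_rear_top [288.4 190.4] 0.52 [0.5829 0.0263 0.106 ]
side board_pull [328.2 174.2] 0.81 [ 0.5351 -0.1286  0.102 ]
side gauge_tip [161.9 315. ] 0.88 [0.5637 0.5839 0.06  ]
side gauge_tip [243.  246.2] 0.68 [0.566  0.2703 0.06  ]
side board_nose [287.4 223.9] 0.93 [0.5249 0.1138 0.058 ]
{'time': 0.6, 'q': array([-68.4112,  12.1964,  -1.972 ,  75.8311,   0.0012,  89.9981]), 'qvel': array([-0.0691, -0.0239, -0.0059, -0.0087, -0.0254, -0.0318]), 'tau': array([  0.0014, -68.5706,  48.7195,   0.0018,   0.0002,   0.    ]), 'eef_pos': array([ 0.184 , -0.4649,  0.2089]), 'orientation': array([[ 0.9298,  0.368 ,  0.    ],
       [ 0.368 , -0.9298, -0.    ],
       [ 0.    ,  0.    , -1.    ]]), 'wrist_force': array([ 0.0928,  0.7062, -0.2769]), 'ft_torque': array([0.0502, 0.0372, 0.0235]), 'grasp_force': 0.0, 'gripper_width': 0.08553206724191649}
```

View pics/scene.png

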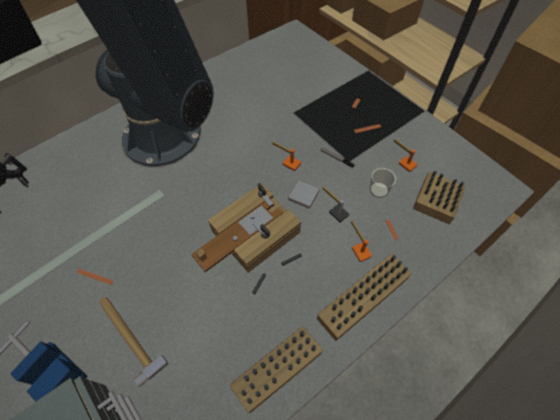

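View pics/side.png

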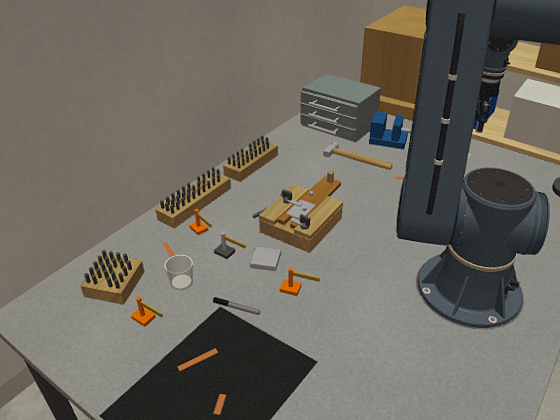

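The scene view shows the stand with the board and its clamps at about (250,230). In the side view they are at about (300,210).

Gauge candidates in the scene view:
- Orange ones at (291,163), (408,163) and (361,252) are look-alikes.
- The dark grey one at (340,212), tip at (323,188), is the one I want.

Knobs:
- Front knob at (262,189), on the stand near the nose.
- Rear knob at (266,229).

One close crop to check this choice, then I start moving.

Run:
```python
from h import *
p=grab_frame('scene');save(p,'crop.png',(180,140,380,290),4)
```

```text
(no output)
```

View pics/crop.png

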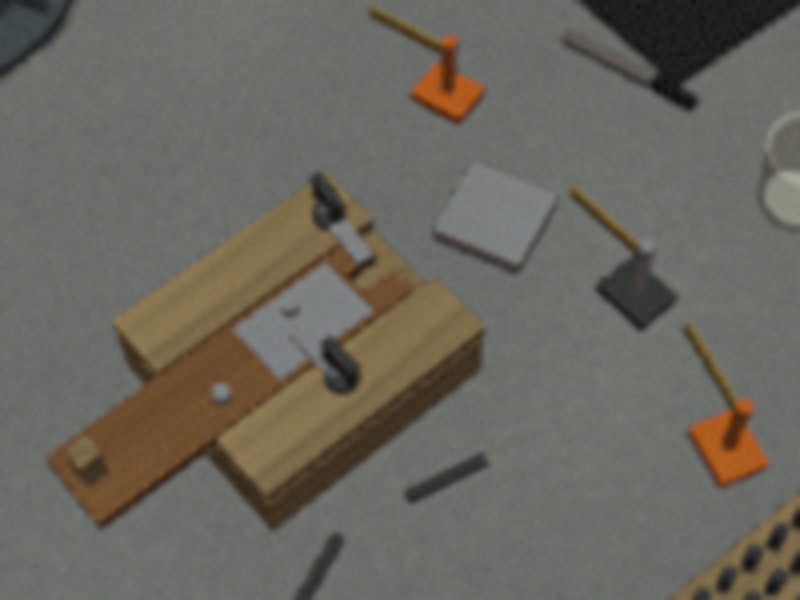

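arm_command(
  increments=".04 -.035 0 0 0 0 1;.04 -.035 0 0 0 0 1;.04 -.035 0 0 0 0 1;.04 -.035 0 0 0 0 1;.04 -.035 0 0 0 0 1;.04 -.035 0 0 0 0 1;.04 -.035 0 0 0 0 1;.04 -.035 0 0 0 0 1",
)

```text
time: 1.65
eef_pos: [0.3791, -0.0851, 0.2091]
orientation: [[0.93, 0.368, 0.001], [0.368, -0.93, -0.0], [0.001, 0.0, -1.0]]
wrist_force: [1.8, -0.8, 0.4]
gripper_width: 0.0852
grasp_force: 0.0
```

Run:
```python
from h import *
s=state();print(s['time'],s['q'],s['eef_pos'],s['orientation'])
```

```text
1.65 [-1.26567752e+01 -9.59455229e-01 -1.66692651e+01  7.42445353e+01
 -1.90708253e-03  1.45753071e+02] [ 0.37909721 -0.0851443   0.20914092] [[ 9.29839494e-01  3.67964566e-01  7.70170565e-04]
 [ 3.67964816e-01 -9.29839691e-01 -2.07068830e-04]
 [ 6.39941168e-04  4.75936446e-04 -9.99999682e-01]]
```

The crop confirms the choice. The true gauge is on a dark base with its brass tip at crop (575,188); the orange ones are decoys. The front knob is at crop (325,185) and the rear one at (340,360). Next I go above the front knob and turn the wrist.

arm_command(
  increments=".04 -.035 0 0 0 0 1;.04 -.035 0 0 0 0 1;.04 -.035 0 0 0 0 1;.035 -.035 0 0 0 0 1;0 0 0 0 0 -.18 1;0 0 0 0 0 -.18 1;0 0 0 0 0 -.18 1;0 0 0 0 0 -.18 1",
)

```text
time: 2.65
eef_pos: [0.4711, 0.1004, 0.2089]
orientation: [[0.451, 0.892, -0.0], [0.892, -0.451, 0.0], [-0.0, -0.0, -1.0]]
wrist_force: [0.4, -0.2, 0.5]
gripper_width: 0.0854
grasp_force: 0.0
```

arm_command(
  increments="0 0 0 0 0 -.18 1;0 0 0 0 0 -.18 1;0 0 0 0 0 -.18 1;0 0 0 0 0 -.18 1;0 0 0 0 0 -.18 1;0 0 0 0 0 -.18 1;0 0 0 0 0 -.18 1;0 0 0 0 0 -.18 1",
)

```text
time: 3.65
eef_pos: [0.4711, 0.1004, 0.2089]
orientation: [[-0.826, 0.564, 0.0], [0.564, 0.826, -0.0], [-0.0, 0.0, -1.0]]
wrist_force: [0.1, -0.3, -0.1]
gripper_width: 0.0856
grasp_force: 0.0
```

arm_command(
  increments="0 0 0 0 0 -.18 1;0 0 0 0 0 -.18 1;0 0 0 0 0 -.18 1;0 0 0 0 0 0 1",
)

```text
time: 4.15
eef_pos: [0.4711, 0.1004, 0.2089]
orientation: [[-0.998, 0.066, 0.0], [0.066, 0.998, 0.0], [-0.0, 0.0, -1.0]]
wrist_force: [-0.2, 0.4, 0.3]
gripper_width: 0.0855
grasp_force: 0.0
```

Run:
```python
from h import *
np.set_printoptions(precision=4,suppress=True)
p=grab_frame('wrist');save(p,'w1.png')
Z=dict(clamp_front_top=.106,clamp_rear_top=.106,board_pull=.102,gauge_tip=.060,board_nose=.058)
for n,z in Z.items():
    for r in tip_of(n,p)[:3]: print(n,np.round(r['uv'],1),round(r['confidence'],2),at_z(p,r['uv'],z))
print(np.linalg.inv(p['world_to_cam']))
# dark grip pixels near z .106
o=[];R=p['range_z']
for n in('clamp_front_top','clamp_rear_top'):
    for r in silhouettes(n,p)[:2]:
        v,u=np.nonzero(r['region']);P=np.array([at_depth(p,(a,b)) for a,b in zip(u,v)])
        for lo,hi in((.098,.112),(.070,.080)):
            T=P[(P[:,2]>lo)&(P[:,2]<hi)]
            if len(T)<10: continue
            (c,sz,a)=cv2.minAreaRect(T[:,:2].astype(np.float32)*1000);w=np.linalg.svd(T[:,:2]-T[:,:2].mean(0),full_matrices=False)[2][0]
            print(n,round(r['confidence'],2),lo,len(T),c,sz,a,'axis',np.degrees(np.arctan2(w[1],w[0])))
s=state();print(s['time'],s['q'],s['eef_pos'])
```

```text
clamp_front_top [283.6 201.7] 0.65 [0.4721 0.1049 0.106 ]
clamp_rear_top [214.7 318. ] 0.63 [0.5858 0.0306 0.106 ]
board_pull [ 26.  280.9] 0.92 [ 0.5362 -0.1473  0.102 ]
gauge_tip [454.3   6.3] 0.95 [0.3204 0.2618 0.06  ]
gauge_tip [440.3 261.3] 0.81 [0.5633 0.2699 0.06  ]
board_nose [292.5 237.3] 0.69 [0.5256 0.1118 0.058 ]
board_nose [547.1 159.6] 0.43 [0.4595 0.3682 0.058 ]
[[ 0.0649  0.9511  0.302   0.3945]
 [ 0.9979 -0.062  -0.0192  0.1053]
 [ 0.0005  0.3026 -0.9531  0.3736]
 [ 0.      0.      0.      1.    ]]
clamp_front_top 0.62 0.098 445 (470.1513977050781, 105.91078186035156) (9.726407051086426, 33.27119827270508) 86.31523132324219 axis -3.8026298637984253
clamp_front_top 0.62 0.07 565 (489.89471435546875, 106.57669067382812) (61.206356048583984, 24.147031784057617) 0.6038034558296204 axis -4.559606742553202
clamp_rear_top 0.89 0.098 358 (585.5, 30.661636352539062) (33.65275192260742, 10.509177207946777) 2.952206611633301 axis 4.081163475247575
clamp_rear_top 0.89 0.07 630 (566.5280151367188, 32.281524658203125) (25.43326759338379, 62.01862716674805) 86.6291275024414 axis 11.688453381328637
4.55 [12.03   10.0388 -4.643  75.3215 -0.0001 15.8037] [0.4711 0.1004 0.2089]
```

View pics/w1.png

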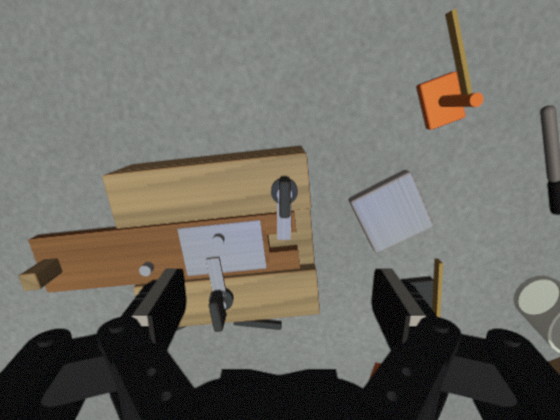

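The wrist view shows:
- Front knob grip at (284,190).
- Rear grip at (218,310).
- True gauge tip at (440,261).
- Orange decoy at (455,15).
- Pull block at (40,273).

The tool is already aligned with the front bar, so I go down, grip and turn clockwise.

arm_command(
  increments="0 .005 .03 0 0 0 .5;0 0 .05 0 0 0 .5;0 0 .035 0 0 0 .5;0 0 .01 0 0 0 .5;0 0 0 0 0 0 0;0 0 0 0 0 0 0;0 0 0 0 0 0 0;0 0 0 0 0 0 0",
  squeeze=40,
)

```text
time: 5.55
eef_pos: [0.4718, 0.1055, 0.0845]
orientation: [[-0.998, 0.065, 0.001], [0.065, 0.998, 0.0], [-0.001, 0.0, -1.0]]
wrist_force: [-0.6, -0.7, -0.2]
gripper_width: 0.0
grasp_force: 0.0
```

Run:
```python
from h import *
import plant
print(getattr(plant,'grip_point_offset',None));s=state();print(s['q'],s['ft_torque'],s['eef_pos'])
```

```text
0.0187
[ 1.25995340e+01  1.37043920e+01 -1.85215692e+01  5.77220008e+01
  2.48358456e-04  1.63153738e+01] [ 0.00235722 -0.00089596  0.02784257] [0.47179863 0.10545696 0.08446439]
```

Run:
```python
from h import *
p=grab_frame('wrist');save(p,'w2.png',(160,120,440,330),2.8)
print(state()['gripper_width'])
```

```text
8.162560823462145e-05
```

View pics/w2.png

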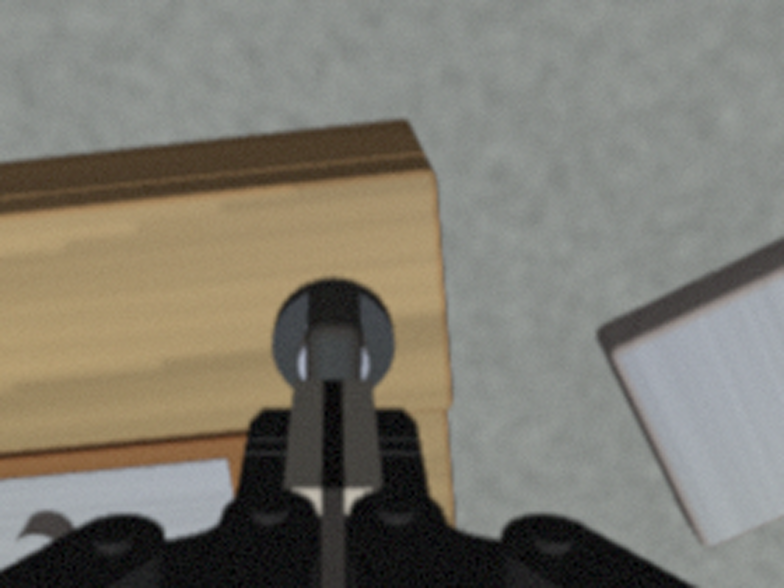

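The crop shows the fingers shut at crop (333,430), just behind the bar end at (333,330). They don't seem to be around it. I'll project the known points and read the depths.

Run:
```python
from h import *
np.set_printoptions(precision=4,suppress=True)
p=grab_frame('wrist');M=np.array(p['world_to_cam'])
K=np.array([[p['fx'],0,p['cx']],[0,p['fy'],p['cy']],[0,0,1]])
s=state();e=s['eef_pos'];print(e,s['gripper_width'],s['grasp_force'])
for P in ([.471,.1055,.106],[.455,.1055,.106],[.488,.1055,.106],e,e+[0,0,.0187],[.471,.1055,.078]):
    uv=cv2.projectPoints(np.array([P],float),cv2.Rodrigues(M[:3,:3])[0],M[:3,3],K,np.array(p['dist_coeffs'],float))[0][0,0]
    print(P,uv,(uv-[160,120])*2.8)
for v in range(215,300,5): print(v,at_depth(p,(272,v)),at_depth(p,(279,v)),at_depth(p,(288,v)))
```

```text
[0.4716 0.1054 0.0842] -0.00029401398427313124 0.0
[0.471, 0.1055, 0.106] [278.412  269.1851] [331.5537 417.7182]
[0.455, 0.1055, 0.106] [276.2759 239.3304] [325.5725 334.1252]
[0.488, 0.1055, 0.106] [280.5413 298.9257] [337.5156 500.9919]
[0.4716 0.1054 0.0842] [278.3083 251.5347] [331.2633 368.2971]
[0.4716 0.1054 0.1029] [278.3182 267.3242] [331.2909 412.5076]
[0.471, 0.1055, 0.078] [278.3843 246.002 ] [331.476  352.8057]
215 [0.4553 0.1027 0.0679] [0.4555 0.1069 0.0681] [0.4563 0.1122 0.0668]
220 [0.4578 0.1026 0.0698] [0.454  0.1069 0.0813] [0.4587 0.112  0.0689]
225 [0.4541 0.1032 0.0883] [0.4539 0.1069 0.0894] [0.4597 0.1118 0.0747]
230 [0.4544 0.1033 0.0949] [0.4538 0.1069 0.0971] [0.4567 0.1115 0.0903]
235 [0.4542 0.1034 0.1021] [0.4541 0.1069 0.103 ] [0.4561 0.1113 0.0987]
240 [0.4561 0.1033 0.104 ] [0.4562 0.1067 0.1043] [0.4568 0.1111 0.1034]
245 [0.4583 0.1032 0.1048] [0.4582 0.1066 0.1057] [0.4593 0.111  0.1038]
250 [0.4609 0.103  0.105 ] [0.4608 0.1064 0.1057] [0.4615 0.1108 0.1048]
255 [0.4611 0.1031 0.1102] [0.4612 0.1064 0.1104] [0.4613 0.1106 0.1108]
260 [0.4609 0.1032 0.1158] [0.4613 0.1064 0.1154] [0.4613 0.1105 0.116 ]
265 [0.4611 0.1033 0.1203] [0.4611 0.1064 0.1207] [0.4615 0.1104 0.1205]
270 [0.461  0.1034 0.1252] [0.4608 0.1064 0.1259] [0.4614 0.1102 0.1252]
275 [0.4618 0.1034 0.1281] [0.461  0.1064 0.1298] [0.4613 0.1101 0.1297]
280 [0.4609 0.1035 0.1338] [0.4613 0.1063 0.1334] [0.3949 0.1103 0.2489]
285 [0.4608 0.1036 0.1378] [0.4611 0.1063 0.1376] [0.4611 0.1099 0.138 ]
290 [0.4614 0.1036 0.1405] [0.4613 0.1063 0.1408] [0.4613 0.1098 0.1413]
295 [0.4617 0.1037 0.1435] [0.4623 0.1063 0.1427] [0.4617 0.1097 0.1441]
```

Run:
```python
from h import *
np.set_printoptions(precision=4,suppress=True)
p=grab_frame('wrist')
for v in range(240,262,3): print(v,[at_depth(p,(u,v)).round(3).tolist() for u in (263,266,268,270,288,291,293)])
p=grab_frame('side')
M=np.array(p['world_to_cam']);K=np.array([[p['fx'],0,p['cx']],[0,p['fy'],p['cy']],[0,0,1]])
uv=cv2.projectPoints(np.array([[.471,.1055,.106]]),cv2.Rodrigues(M[:3,:3])[0],M[:3,3],K,np.array(p['dist_coeffs'],float))[0][0,0];print(uv)
u,v=uv.astype(int);save(p,'s2.png',(u-50,v-45,u+50,v+30),7)
```

```text
240 [[0.468, 0.097, 0.075], [0.468, 0.098, 0.074], [0.467, 0.1, 0.077], [0.456, 0.102, 0.105], [0.456, 0.111, 0.104], [0.469, 0.113, 0.074], [0.469, 0.114, 0.075]]
243 [[0.47, 0.096, 0.074], [0.47, 0.098, 0.074], [0.467, 0.1, 0.081], [0.457, 0.102, 0.104], [0.458, 0.111, 0.104], [0.471, 0.113, 0.075], [0.471, 0.114, 0.075]]
246 [[0.472, 0.096, 0.074], [0.472, 0.098, 0.074], [0.468, 0.1, 0.084], [0.459, 0.102, 0.104], [0.459, 0.111, 0.104], [0.473, 0.113, 0.075], [0.473, 0.114, 0.075]]
249 [[0.474, 0.096, 0.074], [0.474, 0.098, 0.074], [0.47, 0.1, 0.083], [0.461, 0.102, 0.104], [0.461, 0.111, 0.104], [0.471, 0.113, 0.084], [0.475, 0.114, 0.075]]
252 [[0.476, 0.096, 0.074], [0.476, 0.098, 0.074], [0.471, 0.1, 0.084], [0.462, 0.102, 0.104], [0.463, 0.111, 0.104], [0.472, 0.112, 0.084], [0.476, 0.114, 0.075]]
255 [[0.478, 0.096, 0.075], [0.461, 0.1, 0.111], [0.461, 0.101, 0.111], [0.461, 0.102, 0.111], [0.461, 0.111, 0.111], [0.462, 0.112, 0.11], [0.479, 0.114, 0.074]]
258 [[0.483, 0.095, 0.068], [0.461, 0.1, 0.113], [0.461, 0.101, 0.114], [0.461, 0.102, 0.113], [0.461, 0.111, 0.113], [0.461, 0.112, 0.114], [0.481, 0.114, 0.075]]
261 [[0.485, 0.095, 0.067], [0.461, 0.1, 0.116], [0.461, 0.101, 0.117], [0.461, 0.102, 0.116], [0.461, 0.11, 0.117], [0.461, 0.112, 0.117], [0.462, 0.113, 0.116]]
[304.5949 215.887 ]
```

View pics/s2.png

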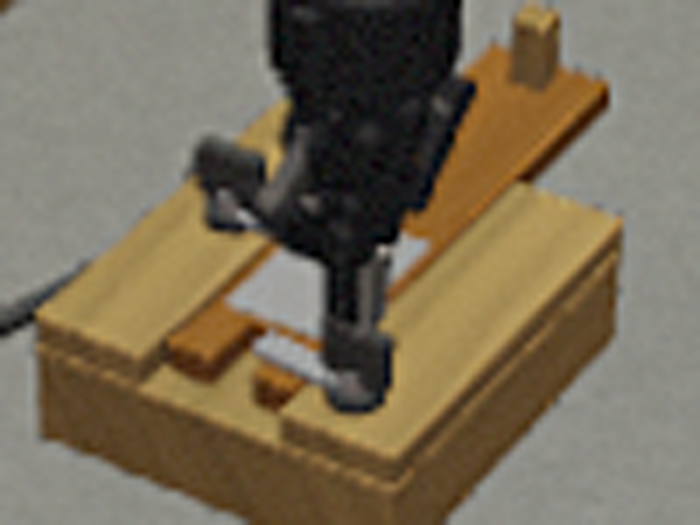

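The side crop shows the fingers ending just above the bar top, at crop (350,330). Both views put the shut fingertips at z≈0.109, about 25 mm higher than the reported TCP. I open, go 24 mm lower and grip again.

arm_command(
  increments="0 0 0 0 0 0 .5;0 0 0 0 0 0 .5;0 0 0 0 0 0 .5;0 0 .012 0 0 0 .5;0 0 .012 0 0 0 .5;0 0 0 0 0 0 0;0 0 0 0 0 0 0;0 0 0 0 0 0 0",
  squeeze=40,
)

```text
time: 6.75
eef_pos: [0.4712, 0.1056, 0.0598]
orientation: [[-0.998, 0.065, -0.0], [0.065, 0.998, 0.0], [0.001, 0.0, -1.0]]
wrist_force: [-1.2, 2.5, -6.5]
gripper_width: 0.0095
grasp_force: 38.9
```

Gripped (width 9.5 mm). Turning clockwise now.

arm_command(
  increments="0 0 0 0 0 .17 0;0 0 0 0 0 .17 0;0 0 0 0 0 .17 0;0 0 0 0 0 .17 0;0 0 0 0 0 .17 0;0 0 0 0 0 .17 0;0 0 0 0 0 .17 0;0 0 0 0 0 .17 0",
)

```text
time: 7.75
eef_pos: [0.4706, 0.1049, 0.0598]
orientation: [[-0.14, 0.99, -0.001], [0.99, 0.14, -0.001], [-0.001, -0.001, -1.0]]
wrist_force: [-6.1, -2.5, 3.5]
gripper_width: 0.0093
grasp_force: 63.9
```

Run:
```python
from h import *
s=state();print(s['time'],s['q'],s['ft_torque'],s['wrist_force'],s['eef_pos'],s['gripper_width'])
x=s['orientation'][:,0];print(np.degrees(np.arctan2(x[1],x[0])))
```

```text
7.75 [ 1.25935491e+01  1.49115934e+01 -2.08087193e+01  5.43659174e+01
 -3.34518261e-02  9.45399526e+01] [-0.46660385  1.2129802   1.05542169] [-6.08812992 -2.54846808  3.4528199 ] [0.47061873 0.10493791 0.05979786] 0.009307085545993849
98.05365085206479
```

arm_command(
  increments="0 0 0 0 0 0 .5;0 0 0 0 0 0 .5;0 0 0 0 0 0 .5;0 0 -.05 0 0 0 .5;0 0 -.05 0 0 0 .5;-.03 .0345 0 0 0 0 .5;-.03 .0345 0 0 0 0 .5;-.0296 .0344 0 0 0 0 .5",
)

```text
time: 8.75
eef_pos: [0.5881, 0.0309, 0.1602]
orientation: [[-0.147, 0.989, 0.001], [0.989, 0.147, 0.0], [-0.0, 0.001, -1.0]]
wrist_force: [0.4, 0.7, 0.9]
gripper_width: 0.043
grasp_force: 0.0
```

arm_command(
  increments="0 0 0 0 0 -.167 .5;0 0 0 0 0 -.167 .5;0 0 0 0 0 -.167 .5;0 0 0 0 0 -.167 .5;0 0 0 0 0 -.167 .5;0 0 0 0 0 -.167 .5;0 0 0 0 0 -.167 .5;0 0 0 0 0 -.167 .5",
)

```text
time: 9.75
eef_pos: [0.5869, 0.0317, 0.1599]
orientation: [[-0.997, 0.082, 0.0], [0.082, 0.997, -0.0], [-0.0, -0.0, -1.0]]
wrist_force: [-0.7, -0.7, -0.2]
gripper_width: 0.0427
grasp_force: 0.0
```

arm_command(
  increments="0 0 0 0 0 -.167 .5;0 0 0 0 0 0 .5",
)

```text
time: 10.0
eef_pos: [0.5869, 0.0317, 0.16]
orientation: [[-0.997, -0.078, 0.0], [-0.078, 0.997, -0.0], [-0.0, -0.0, -1.0]]
wrist_force: [-0.3, -0.1, 0.4]
gripper_width: 0.0429
grasp_force: 0.0
```

```bash
cat > look.py <<'E'
from h import *
np.set_printoptions(precision=4,suppress=True)
p=grab_frame('wrist')
for n in('clamp_front_top','clamp_rear_top'):
    for r in silhouettes(n,p)[:2]:
        v,u=np.nonzero(r['region']);P=np.array([at_depth(p,(a,b)) for a,b in zip(u,v)])
        T=P[(P[:,2]>.098)&(P[:,2]<.112)]
        if len(T)<10: continue
        (c,sz,a)=cv2.minAreaRect(T[:,:2].astype(np.float32)*1000);w=np.linalg.svd(T[:,:2]-T[:,:2].mean(0),full_matrices=False)[2][0]
        print(n,round(r['confidence'],2),len(T),c,sz,'axis',np.degrees(np.arctan2(w[1],w[0])))
s=state();x=s['orientation'][:,0];print(s['time'],s['q'],s['eef_pos'],np.degrees(np.arctan2(x[1],x[0])),s['gripper_width'])
E
python3 look.py
```

```text
clamp_front_top 0.58 929 (471.25006103515625, 105.14668273925781) (10.030345916748047, 34.3065299987793) axis -78.2569244922362
clamp_front_top 0.22 725 (538.1248168945312, -145.27748107910156) (17.880483627319336, 18.97442054748535) axis 101.51689369372615
clamp_rear_top 0.72 584 (585.2246704101562, 30.52295684814453) (33.262786865234375, 9.741978645324707) axis 1.8689869762098619
10.15 [ 3.1007 23.3314  6.2395 72.9048 -0.001  -1.199 ] [0.5868 0.0318 0.1599] -175.7003135813304 0.04250984522848823
```

The front knob is at its stop: its bar reads -78.3° and I expected -77.8°. Now the rear one.

arm_command(
  increments=".0015 -.0012 .03 0 0 0 .5;0 0 .04 0 0 0 .5;0 0 .03 0 0 0 .5;0 0 0 0 0 0 .5;0 0 0 0 0 0 0;0 0 0 0 0 0 0;0 0 0 0 0 0 0;0 0 0 0 0 0 0",
  squeeze=40,
)

```text
time: 11.15
eef_pos: [0.5865, 0.0306, 0.0617]
orientation: [[-0.997, -0.078, 0.003], [-0.078, 0.997, 0.0], [-0.003, 0.0, -1.0]]
wrist_force: [-1.0, -0.6, 7.1]
gripper_width: 0.0092
grasp_force: 51.2
```

arm_command(
  increments="0 0 0 0 0 -.18 0;0 0 0 0 0 -.18 0;0 0 0 0 0 -.18 0;0 0 0 0 0 -.18 0;0 0 0 0 0 -.18 0;0 0 0 0 0 -.18 0;0 0 0 0 0 -.18 0;0 0 0 0 0 -.18 0",
)

```text
time: 12.15
eef_pos: [0.586, 0.0311, 0.0617]
orientation: [[-0.047, -0.999, 0.002], [-0.999, 0.047, 0.001], [-0.001, -0.002, -1.0]]
wrist_force: [-5.8, 4.6, 12.3]
gripper_width: 0.0094
grasp_force: 73.4
```

arm_command(
  increments="0 0 0 0 0 0 0;0 0 0 0 0 0 .5;0 0 0 0 0 0 .5;0 0 0 0 0 0 .5;0 0 -.05 0 0 0 .5;0 0 -.05 0 0 0 .5;0 0 0 0 0 0 .5",
)

```text
time: 13.02
eef_pos: [0.5875, 0.0305, 0.1639]
orientation: [[-0.053, -0.999, 0.006], [-0.999, 0.053, 0.0], [-0.001, -0.006, -1.0]]
wrist_force: [0.5, 0.2, -1.1]
gripper_width: 0.0428
grasp_force: 0.0
```

```bash
cat >> look.py <<'E'
for r in silhouettes('board_pull',p)[:2]:
    v,u=np.nonzero(r['region']);P=np.array([at_depth(p,(a,b)) for a,b in zip(u,v)]);T=P[(P[:,2]>.096)&(P[:,2]<.108)]
    print('pull',round(r['confidence'],2),len(T))
    if len(T)>10: print(cv2.minAreaRect(T[:,:2].astype(np.float32)*1000),T.mean(0))
for n,z in dict(board_pull=.102,gauge_tip=.06,board_nose=.058).items():
    for r in tip_of(n,p)[:2]: print(n,np.round(r['uv']),round(r['confidence'],2),at_z(p,r['uv'],z))
E
python3 look.py
```

```text
clamp_front_top 0.74 463 (471.87548828125, 102.66170501708984) (10.347007751464844, 30.18895149230957) axis 102.91015772397353
clamp_rear_top 0.57 545 (586.0368041992188, 28.84920883178711) (32.23268127441406, 9.948857307434082) axis 82.70537988729694
13.175 [  2.9768  23.1758   5.9068  72.7834  -0.002  -84.0061] [0.585  0.0304 0.1592] -93.01709969200478 0.042301009222138405
pull 0.61 0
board_pull [206. 215.] 0.56 [0.6417 0.0261 0.102 ]
board_nose [346. 286.] 0.76 [0.5285 0.1179 0.058 ]
```

Both knobs are open: the rear bar reads 82.7° and I expected 82.6°. Next I go above the pull block.

arm_command(
  increments=".0447 .0094 0 0 0 0 .7;.0447 .0094 0 0 0 0 .7;.0447 .0094 0 0 0 0 .7;.0447 .0094 0 0 0 0 .7;0 0 0 0 0 -.094 .7;0 0 0 0 0 0 .7",
)

```text
time: 14.12
eef_pos: [0.538, -0.1464, 0.1595]
orientation: [[0.04, -0.999, -0.001], [-0.999, -0.04, 0.0], [-0.0, 0.001, -1.0]]
wrist_force: [0.3, 0.7, 0.1]
gripper_width: 0.0596
grasp_force: 0.0
```

```bash
cat >> look.py <<'E'
P=np.array([at_depth(p,(a,b)) for b in range(0,420,2) for a in range(0,560,2)])
T=P[(abs(P[:,0]-.538)<.04)&(abs(P[:,1]+.145)<.04)&(P[:,2]>.095)&(P[:,2]<.108)]
if len(T)>10: print('block',len(T),cv2.minAreaRect(T[:,:2].astype(np.float32)*1000),T.mean(0))
E
python3 look.py
```

```text
14.275 [ -15.1331   19.7807    1.045    71.2874    0.0024 -107.4436] [ 0.5384 -0.1456  0.1597] -87.68951626530819 0.059733410762244324
pull 0.57 579
((537.846923828125, -146.8734893798828), (17.07073402404785, 17.9329891204834), 2.844680070877075) [ 0.5378 -0.1474  0.1011]
pull 0.25 0
board_pull [281. 217.] 0.97 [ 0.5367 -0.1478  0.102 ]
block 144 ((538.1882934570312, -147.29287719726562), (16.3101749420166, 17.0723876953125), 2.440082550048828) [ 0.5382 -0.1477  0.1011]
```

arm_command(
  increments=".001 0 .04 0 0 0 .7;0 0 .04 0 0 0 .7;0 0 .027 0 0 0 .7;0 0 0 0 0 0 .7;0 0 0 0 0 0 0;0 0 0 0 0 0 0;0 0 0 0 0 0 0;0 0 0 0 0 0 0",
  squeeze=60,
)

```text
time: 15.48
eef_pos: [0.5392, -0.1474, 0.054]
orientation: [[0.041, -0.999, 0.002], [-0.999, -0.041, -0.001], [0.001, -0.002, -1.0]]
wrist_force: [-0.5, -1.5, 6.6]
gripper_width: 0.017
grasp_force: 59.8
```

Run:
```python
from h import *
np.set_printoptions(precision=4,suppress=True)
s=state();print(s['time'],s['eef_pos'],s['gripper_width'],s['wrist_force'],s['orientation'])
for c in ('scene','side','wrist'):
    p=grab_frame(c)
    for n,z in dict(gauge_tip=.06,board_nose=.058).items():
        for r in tip_of(n,p)[:3]: print(c,n,np.round(r['uv'],1),round(r['confidence'],2),at_z(p,r['uv'],z))
```

```text
15.475 [ 0.5392 -0.1474  0.054 ] 0.01703329844152423 [-0.5366 -1.5348  6.6415] [[ 0.0414 -0.9991  0.0017]
 [-0.9991 -0.0414 -0.0007]
 [ 0.0008 -0.0017 -1.    ]]
scene gauge_tip [353.8 220.4] 0.64 [0.7054 0.2613 0.06  ]
scene gauge_tip [395.2 141.9] 0.64 [0.5751 0.5818 0.06  ]
scene gauge_tip [322.3 186.4] 0.59 [0.559  0.2703 0.06  ]
scene board_nose [276.8 202.6] 0.84 [0.5177 0.1264 0.058 ]
scene board_nose [257.4 282.4] 0.29 [ 0.6827 -0.0685  0.058 ]
side gauge_tip [161.9 315.5] 0.9 [0.5626 0.585  0.06  ]
side gauge_tip [246.5 245. ] 0.87 [0.5613 0.2606 0.06  ]
side gauge_tip [211.6 222.9] 0.82 [0.7089 0.242  0.06  ]
wrist gauge_tip [278.9 301. ] 0.23 [ 0.5382 -0.1203  0.06  ]
```

Gripped (17 mm). I slide most of the way, then measure.

arm_command(
  increments="-.01 0 0 0 0 0 0;-.02 0 0 0 0 0 0;-.02 0 0 0 0 0 0;-.02 0 0 0 0 0 0;-.02 0 0 0 0 0 0;-.02 0 0 0 0 0 0;-.02 0 0 0 0 0 0;-.01 0 0 0 0 0 0",
)

```text
time: 16.92
eef_pos: [0.5334, -0.0078, 0.0543]
orientation: [[0.041, -0.999, 0.002], [-0.999, -0.041, -0.003], [0.003, -0.002, -1.0]]
wrist_force: [-2.9, -11.8, 13.2]
gripper_width: 0.0166
grasp_force: 60.8
```

```bash
cat > g.py <<'E'
from h import *
np.set_printoptions(precision=4,suppress=True)
s=state();print(s['time'],s['eef_pos'],s['gripper_width'],s['wrist_force'],s['grasp_force'])
e=np.array([-.042,.999])
for c in ('scene','side','wrist'):
    p=grab_frame(c);save(p,'f_%s_%d.png'%(c,s['time']*10))
    im=cv2.cvtColor(p['image'],cv2.COLOR_RGB2HSV)
    for n,z in dict(gauge_tip=.06,board_nose=.058,board_pull=.102).items():
        for r in tip_of(n,p)[:3]:
            P=at_z(p,r['uv'],z);print(c,n,np.round(r['uv'],1),round(r['confidence'],2),P,'s',P[:2]@e)
    # points of brass blade and board
    v,u=np.nonzero(p['range_z']>0)
    P=np.array([at_depth(p,a) for a in zip(u,v)])
    col=p['image'][v,u].astype(int)
    G=(abs(P[:,0]-.59)<.06)&(abs(P[:,1]-.268)<.025)&(P[:,2]>.05)&(P[:,2]<.075)
    S=P[:,:2]@e;L=P[:,:2]@[-.999,-.042]
    if G.sum()>3: print('  gauge pts',G.sum(),'s',np.percentile(S[G],[5,50,95]),'x',P[G,0].min(),P[G,0].max(),'z',np.percentile(P[G,2],[5,95]),col[G].mean(0))
    B=(abs(P[:,0]-.520)<.03)&(P[:,1]>.17)&(P[:,1]<.32)&(P[:,2]>.05)&(P[:,2]<.08)
    if B.sum()>3:
        print('  board pts',B.sum(),'s max',np.sort(S[B])[-8:],np.percentile(S[B],[98,99.5]),'topz',np.percentile(P[B,2],[10,50,90]))
E
python3 g.py
```

```text
16.925 [ 0.5334 -0.0078  0.0543] 0.01657865574553795 [ -2.9235 -11.8497  13.1946] 60.833385586738586
scene gauge_tip [270.4 142.2] 0.68 [0.3185 0.2564 0.06  ] s 0.24272752951519042
scene gauge_tip [351.7 221.1] 0.56 [0.7032 0.2549 0.06  ] s 0.225102879754291
scene gauge_tip [319.2 186.4] 0.5 [0.5531 0.2629 0.06  ] s 0.23945174124163257
scene board_nose [313.7 178.9] 0.86 [0.5202 0.2696 0.058 ] s 0.24751562167628294
scene board_pull [239.9 222.5] 0.6 [ 0.5283 -0.0104  0.102 ] s -0.03255207113910226
scene board_pull [258.6 187.9] 0.28 [0.4674 0.0994 0.102 ] s 0.07964154143277323
  gauge pts 132 s [0.2226 0.2427 0.2475] x 0.5318053752928084 0.6467214171977718 z [0.0545 0.0721] [100.9091  86.0303  63.8258]
  board pts 406 s max [0.2321 0.2322 0.2323 0.2326 0.2329 0.2333 0.2336 0.2338] [0.232  0.2333] topz [0.0646 0.067  0.0695]
side gauge_tip [320.2 277.2] 0.84 [0.3248 0.2504 0.06  ] s 0.2365281763135838
side gauge_tip [245.8 246.3] 0.8 [0.5594 0.2661 0.06  ] s 0.24232047343695276
side gauge_tip [208.4 226. ] 0.76 [0.7066 0.2586 0.06  ] s 0.2286956514474766
side board_nose [260.6 248.4] 0.95 [0.5218 0.2474 0.058 ] s 0.22522100801046088
side board_pull [307.5 192.7] 0.93 [ 0.5316 -0.002   0.102 ] s -0.02429014391694417
  gauge pts 181 s [0.223  0.2441 0.2497] x 0.5302790733336445 0.6439513098497365 z [0.0523 0.0702] [122.1326  94.1381  50.7238]
  board pts 521 s max [0.2361 0.2362 0.2364 0.2366 0.2367 0.2369 0.2379 0.2385] [0.2357 0.2368] topz [0.0568 0.0665 0.0698]
wrist board_pull [276.7 300.1] 0.87 [ 0.5344 -0.0076  0.102 ] s -0.030007589110848484
```

```bash
cat > g2.py <<'E'
from h import *
np.set_printoptions(precision=4,suppress=True)
e=np.array([-.042,.999])
out=[]
for c in ('scene','side'):
    p=grab_frame(c);v,u=np.nonzero(p['range_z']>0);P=np.array([at_depth(p,a) for a in zip(u,v)])
    hsv=cv2.cvtColor(p['image'],cv2.COLOR_RGB2HSV)[v,u].astype(int);S=P[:,:2]@e
    G=(P[:,0]>.555)&(P[:,0]<.64)&(abs(P[:,1]-.268)<.03)&(P[:,2]>.05)&(P[:,2]<.072)&(hsv[:,1]>110)
    print(c,'blade',G.sum(),'s',np.percentile(S[G],[5,25,50,75,95]),'x',P[G,0].min(),P[G,0].max(),'top',np.median(S[G&(P[:,2]>.063)]))
    for lo in (.495,.5,.505,.535,.54,.545): # profile along prongs
        m=(abs(P[:,0]-lo-.0025)<.0025)&(S>.17)&(S<.27)&(P[:,2]>.061)&(P[:,2]<.072)
        if m.sum(): print('   x',lo,m.sum(),S[m].max(),'z',np.median(P[m,2]))
    M=np.array(p['world_to_cam']);K=np.array([[p['fx'],0,p['cx']],[0,p['fy'],p['cy']],[0,0,1]])
    uv=cv2.projectPoints(np.array([[.54,.26,.06]]),cv2.Rodrigues(M[:3,:3])[0],M[:3,3],K,np.array(p['dist_coeffs'],float))[0][0,0].astype(int)
    out.append(cv2.resize(p['image'][uv[1]-30:uv[1]+30,uv[0]-40:uv[0]+40,::-1],(400,300),interpolation=cv2.INTER_CUBIC))
import time
cv2.imwrite('pics/pair%d.png'%(state()['time']*100),np.hstack(out));print(state()['time'])
E
python3 g2.py; ls pics
```

```text
scene blade 36 s [0.2416 0.2428 0.2433 0.2439 0.2447] x 0.5646967126865223 0.6285507008361911 top 0.2431493395999701
   x 0.495 25 0.23597483107148517 z 0.06644758100680381
   x 0.5 28 0.23540323032004226 z 0.06717123737544689
   x 0.505 33 0.2345629547820899 z 0.067383891540443
   x 0.535 29 0.2349116808510913 z 0.0672248138141951
   x 0.54 30 0.23327051799201512 z 0.06638918889309797
   x 0.545 29 0.23480295857640135 z 0.06647275396428332
side blade 77 s [0.2421 0.2443 0.2455 0.2469 0.2486] x 0.5606498869901467 0.6349662047543978 top 0.24558926206294784
   x 0.495 32 0.23644477535464803 z 0.06719736869494225
   x 0.5 24 0.23688711724930517 z 0.06740676800545231
   x 0.505 36 0.23909985713906565 z 0.06655308318669295
   x 0.535 28 0.23589655750487765 z 0.06764303880114786
   x 0.54 28 0.23826669110269702 z 0.06758846015037329
   x 0.545 27 0.2365754551696001 z 0.06642210626978351
17.625
crop.png
f_scene_169.png
f_side_169.png
f_wrist_169.png
pair1762.png
s2.png
scene.png
side.png
w1.png
w2.png
```

arm_command(
  increments="-.005 0 0 0 0 0 0;-.005 0 0 0 0 0 0;0 0 0 0 0 0 0;0 0 0 0 0 0 0",
)

```text
time: 18.12
eef_pos: [0.533, 0.0019, 0.0543]
orientation: [[0.041, -0.999, 0.002], [-0.999, -0.041, -0.002], [0.002, -0.002, -1.0]]
wrist_force: [-4.1, -7.2, 14.8]
gripper_width: 0.0166
grasp_force: 60.9
```

```bash
python3 g2.py; python3 -c "
from h import *
s=state();print(s['eef_pos'],s['wrist_force'],s['grasp_force'],s['gripper_width'])"; ls pics/pair*
```

```text
scene blade 38 s [0.2384 0.2426 0.2433 0.244  0.2451] x 0.555252727421983 0.6287616811998882 top 0.24322480178016298
   x 0.495 34 0.24214786296956506 z 0.06689221432376646
   x 0.5 29 0.24273050233121304 z 0.0671475816394016
   x 0.505 34 0.2413510063799913 z 0.06656772869475397
   x 0.535 34 0.2443484552231465 z 0.06706018267360858
   x 0.54 33 0.24193284291543699 z 0.06713829861434073
   x 0.545 36 0.24302189595626772 z 0.06668249793118997
side blade 76 s [0.2421 0.2444 0.2458 0.2472 0.2489] x 0.5623520709464183 0.6344857470927968 top 0.24538154883702595
   x 0.495 34 0.24501837977450977 z 0.06688246863135028
   x 0.5 34 0.2423621405637215 z 0.06779578428566724
   x 0.505 32 0.24506447361278522 z 0.06628309542576949
   x 0.535 36 0.24557318777205916 z 0.06670582881018583
   x 0.54 32 0.24659566456945797 z 0.06771997135421831
   x 0.545 32 0.247232128371294 z 0.06658351541754998
18.225
[0.53296032 0.0018872  0.05430847] [-4.35692918 -7.48714459 13.84462865] 60.90415120124817 0.016897511070246844
pics/pair1762.png
pics/pair1822.png
```

View pics/pair1822.png

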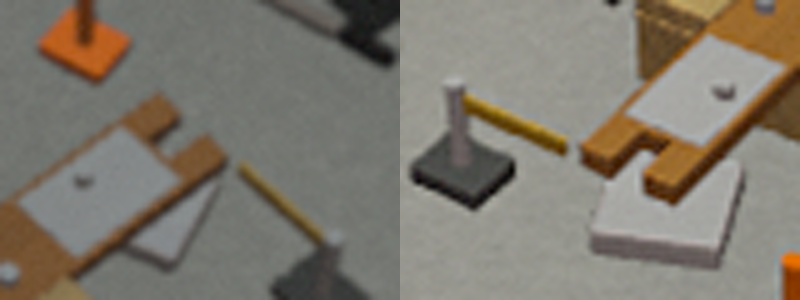

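In the pair picture, the prong ends line up with the blade: left view prongs at (222,155) and tip at (241,167), right view prong at (583,148) and tip at (565,150). The nose is short by about 1–2 mm, so I nudge it, let it settle and check.

arm_command(
  increments="-.0015 0 0 0 0 0 0;0 0 0 0 0 0 0;0 0 0 0 0 0 0;0 0 0 0 0 0 0",
)

```text
time: 18.73
eef_pos: [0.5329, 0.0029, 0.0543]
orientation: [[0.04, -0.999, 0.002], [-0.999, -0.04, -0.002], [0.003, -0.002, -1.0]]
wrist_force: [-4.1, -10.9, 13.4]
gripper_width: 0.0168
grasp_force: 60.9
```

Run:
```python
from h import *
s=state();print(s['time'],s['eef_pos'],s['wrist_force'],s['grasp_force'],s['gripper_width'])
p=grab_frame('scene');v,u=np.nonzero(p['range_z']>0);P=np.array([at_depth(p,a) for a in zip(u,v)])
m=(abs(P[:,0]-.525)<.02)&(P[:,1]>.05)&(P[:,1]<.235)&(P[:,2]>.06)&(P[:,2]<.072)
print('slope',np.polyfit(P[m,1],P[m,2],1))
for n in('clamp_front_top','clamp_rear_top'):
    for r in silhouettes(n,p)[:1]:
        v,u=np.nonzero(r['region']);Q=np.array([at_depth(p,a) for a in zip(u,v)]);T=Q[(Q[:,2]>.096)&(Q[:,2]<.112)]
        if len(T)>5:
            w=np.linalg.svd(T[:,:2]-T[:,:2].mean(0),full_matrices=False)[2][0];print(n,T.mean(0),np.degrees(np.arctan2(w[1],w[0])))
```

```text
18.725 [0.53292082 0.00291623 0.05432643] [ -4.07338275 -10.87899664  13.41913032] 60.905399322509766 0.01676588340546624
slope [0.00365965 0.06637717]
clamp_front_top [0.47337546 0.10396332 0.1037292 ] -79.89335682041163
clamp_rear_top [0.58765699 0.02972679 0.10385368] -99.02249894109472
```

The board is level, the clamps are open and the grip is firm, so I hand in.

```bash
python3 -c "
from plant import *
print(hand_in())"
```

```text
the job is handed in; nothing more can be done
None
```

I handed the job in at about 19 s with both clamps open to their stops and the board slid out to the true (non-orange) gauge. The nose measured within about 2 mm of the pointer, and the board was level with its tail still gripped at about 60 N. The hand-in call returned no verdict.

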